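# Stack, cover and start the trays on the shaker

### The arm

A 7-joint arm with a two-finger parallel gripper is mounted at the origin on a cart in front of the work surface, level with it; the furniture and walls round the work are solid. World frame = base frame: x ahead of the robot, y to its left, z up, the work surface at z = 0. Lengths are in m, angles in rad, forces in N, time in s.
With the tool pointing down it reaches from about 0.425 to 0.925 m from the base axis. Payload 6.8 kg.
Tool frame: the origin (TCP) lies on the centre line of the jaws, within the pads' length; the fingertips stand 25 mm ahead of it and the grasp point (between the pads) lies 6 mm ahead of it; z points along the fingers, y is the line along which they close (so a half turn about z gives the same grasp; the last joint's range is limited). The gripper opens to 85 mm and grips with 20 to 120 N. Pads are 22 mm wide; open, the fingers measure 114 mm over their backs; the gripper's body (76 mm by 85 mm) begins 54 mm behind the grasp point. The pads swing forward as they close: fully open they stand 13 mm farther back than shut.
Start: joints at [1.23, 0.477, 0.022, 1.555, -0.011, 1.109, -0.083], TCP at [0.156, -0.657, 0.234] pointing down, gripper open.
Joint ranges: [-2.96, 2.96], [-0.34, 2.1], [-1.41, 1.46], [0.24, 2.44], [-1.37, 4.51], [0.17, 1.92], [-2.96, 2.96]. Speed limits (rad/s): [2.39, 2.39, 3.14, 3.14, 3.14, 3.14, 3.14].

### API

Orientations are given as a rotation vector (axis times angle).
In Python, from bench import status, imaging, workorder gives the robot as it stands.
- The arm moves only by the tool send_rows, never from a script. Its argument "steps" is a list of rows, each an object of numbers: "dx", "dy", "dz": the shift along the tool's x, y, z in cm; "yaw": the turn about the tool's z in degrees; "gripper": the opening, from 0 (shut) to 1 (fully open). A call has 1 to 5 rows; each row is the pose to reach, as a shift and turn from the pose commanded when the call began, along the tool's axes at that moment; what a row does not reach only later rows make up. A row lasts 1/8 s, in which the tool goes at most 62.5 mm and 10.7 degrees, less where a joint would pass 70% of its speed; a pose out of reach is approached as far as the arm can. A call with a gripper value outside its range is refused whole. The fingers move at their own pace and stop on an object; "force" is the grip in N (left out, the last holds). Time passes only in rows, so rows that repeat a pose let the fingers close. It gives the time, the measured TCP pose, the force, the opening and the grip force at its end, in the units of the state.
- status.get_obs(): the state, without advancing time (a new reading comes with each control period).
- imaging.grab_frame(name): name is "side" or "top" or "wrist"; returns a dict with "color" (400x640x3 uint8, red, green, blue), "depth" (400x640 float32, m along the optical axis (not along the pixel's ray), 0 where there is no reading), "K" (3x3 intrinsics, pixels), "R" (3x3) and "t" (3): a world point X has camera coordinates R X + t. Camera axes: x right, y down, z forward; pixel columns grow to the right and rows downward; lengths in m; the calibration is good to about 2 mm. A picture is of the moment at which its call begins.
- workorder.hand_in(): hands the job in; it is judged then, once.
The state is a dict: "clock": time; "joints": joint angles; "qvel": joint speeds; "tau": joint torques, N m; "tcp_pos": TCP position; "orientation": TCP orientation; "contact_force": force on the tool from outside, world axes, zero at the start; "moment": the same for the moment, N m; "grip_width": finger opening in m; "gripper_force": force on a finger pad.
Only numpy, scipy, OpenCV 4.12 (cv2) and the standard library are available. Lean on these libraries where they do the work, as an engineer would, in place of code of your own. Each camera call takes 0.05 s, during which the arm holds its last target. There are 200 camera calls.

### The job

Load the shaker: set the deep well tray on the platform's block, stack the shallow well tray on it and close the stack with the flat cover, one after another, each turned so that its chamfered corners match those below and its skirt drops fully down over the piece below. Only once the stack is covered, switch the shaker on with the round key and then start it with the wide key, each pressed fully down by itself. Leave the vial, the brass weight and the sample tin where they stand.

Things in the scene. Friction and masses are not known exactly. Their poses are not given: they have to be found in the camera images.
- deep_tray: Light grey plastic tray, 24 square wells, 32 mm high, 84 x 60 mm, two corners chamfered 13 mm. Skirt 2.5 mm thick, hollow 6 mm deep inside. Origin: centre of the underside (skirt edge); x along the length to the chamfered end, z up. Upright sides to 12 mm height: grip there across the 60 mm. Above, 75 x 51 mm, it enters the next piece, whose origin then lies 26 mm above this one's.
- shallow_tray: White plastic tray, 24 round wells, 20 mm high, 84 x 60 mm, two corners chamfered 13 mm. Skirt 2.5 mm thick, hollow 6 mm deep inside. Origin: centre of the underside (skirt edge); x along the length to the chamfered end, z up. Upright sides to 12 mm height: grip there across the 60 mm. Above, 75 x 51 mm, it enters the next piece, whose origin then lies 14 mm above this one's.
- cover: White plastic cover, flat top without wells, 14 mm high, 84 x 60 mm, two corners chamfered 13 mm. Skirt 2.5 mm thick, hollow 6 mm deep inside. Origin: centre of the underside (skirt edge); x along the length to the chamfered end, z up. Upright sides to 12 mm height: grip there across the 60 mm. Lies flat side up, about a quarter turn from the trays.
- shaker: Fixed white shaker, 230 x 170 mm: low panel in front (34 mm high), aluminium platform behind (51 mm high) with an 8 mm high block, 75 x 51 mm, long side along x, its two far (+x) corners chamfered. Origin on the worktop under the block's centre; x from panel to back, y left, z up. Seated trays have their x along this x.
- platform_seat (a point): Point on the axis of the platform's block, 53 mm above the worktop: the origin of a tray seated on the block lies here (its skirt then ends 2 mm above the platform). Axes as the shaker's.
- power_key (a joint): Round key (18 mm across), at the left of the panel, that switches the shaker on: 0 when up, 0.004 m fully down; springs back; fully down takes about 4 N.
- power_key_top (a point): Centre of the top face of the round key, 40 mm above the worktop when up.
- start_key (a joint): Wide key (36 x 17 mm), at the right of the panel, that starts the shaking: 0 when up, 0.004 m fully down; springs back; fully down takes about 4 N.
- start_key_top (a point): Centre of the top face of the wide key, 40 mm above the worktop when up.
- vial: Bystander: small glass vial, 23 mm across, 56 mm high; origin at the centre of its underside.
- brass_weight: Bystander: knobbed brass weight, 21 mm across, 36 mm high; origin at the centre of its underside.
- sample_tin: Bystander: closed aluminium sample tin, 72 mm across, 46 mm high; origin at the centre of its underside.
Mind the look-alikes: they are no part of the job. What is shaped like the cover but blue or purple is not meant.

How it is judged:
By the outcome, as a careful person would: the job done as asked, in the order asked, and still so for the second after the job is handed in, with the robot touching nothing.
It also fails if it takes over 72 s, if anything falls off the work surface, if the arm or the gripper's body presses on something with over 40 N, if the wrist force passes 120 N, or if a joint passes its speed limit or range.

## Working session

There is one attempt and no reset: what is moved stays moved. The work goes in short steps, Python scripts to look and compute and a tool call to move; the robot and the scene stay as the last step left them, time stands still between calls to the robot, and variables do not carry over. Pictures are saved under pics/ and viewed, at most 10 in all, crops included, and the job is handed in when it is done.

Besides the shell and the picture viewer there is one more tool, called after "Emit:" by a JSON object that holds its "method" and its "body". send_rows: Moves the arm, as the interface text tells. Its arguments: {"type":"object","properties":{"steps":{"type":"array"},"force":{"type":"number"}},"required":["steps"]}

```bash
mkdir -p pics; cat > h.py <<'E'
import numpy as np, cv2, pickle
from bench import status, imaging
def grab(n,save=None):
    f=imaging.grab_frame(n)
    if save:
        cv2.imwrite('pics/%s.png'%save,f['color'][:,:,::-1]); pickle.dump(f,open('pics/%s.pkl'%save,'wb'))
    return f
def load(s): return pickle.load(open('pics/%s.pkl'%s,'rb'))
def ray(f,uv,z):
    uv=np.atleast_2d(np.float64(uv)); d=np.c_[uv,np.ones(len(uv))]@np.linalg.inv(f['K']).T@f['R']
    c=-f['R'].T@f['t']; return c+d*((z-c[2])/d[:,2])[:,None]
def cloud(f):
    v,u=np.mgrid[0:400,0:640]; d=f['depth']; 
    p=np.stack([u*d,v*d,d],-1)@np.linalg.inv(f['K']).T
    return (p-f['t'])@f['R']
def proj(f,X):
    p=(np.atleast_2d(X)@f['R'].T+f['t'])@f['K'].T; return p[:,:2]/p[:,2:]
E
python3 - <<'E'
from h import *
o=status.get_obs(); print(o)
a=grab('top','top0');b=grab('side','side0');
for f in(a,b): print(-f['R'].T@f['t'], f['R'][2], f['K'][0,0])
c=np.vstack([a['color'],b['color']]); cv2.imwrite('pics/both0.png',cv2.resize(c[:,:,::-1],(480,600),interpolation=cv2.INTER_AREA))
E
```

```text
{'clock': 0.0, 'joints': array([ 1.22991166,  0.47781535,  0.02233938,  1.55643381, -0.01147961,
        1.10931801, -0.08308419]), 'qvel': array([-0.00353603, -0.00051832, -0.00099844, -0.00089311, -0.00204195,
        0.00116663,  0.00140742]), 'tau': array([-2.17717575e-04, -5.96451688e+01,  1.60784606e+00, -2.81190258e+01,
        1.24972727e-02,  9.35250049e-03, -1.61333986e-07]), 'tcp_pos': array([ 0.15555974, -0.65622849,  0.23252295]), 'orientation': array([-3.11853129e+00, -3.64695453e-01,  5.78389139e-04]), 'contact_force': array([0.50872113, 1.63710604, 0.49344893]), 'moment': array([-0.06091089,  0.00314775, -0.01768274]), 'gripper_force': 0.0, 'grip_width': 0.08544408708235589}
[ 0.34879365 -0.17220438  1.26504121] [ 0.15200909  0.00939495 -0.98833444] 433.5446136306089
[ 0.53681604 -1.1145155   0.84400455] [ 0.02267835  0.76770538 -0.64040155] 402.6348206729046
```

View pics/top0.png

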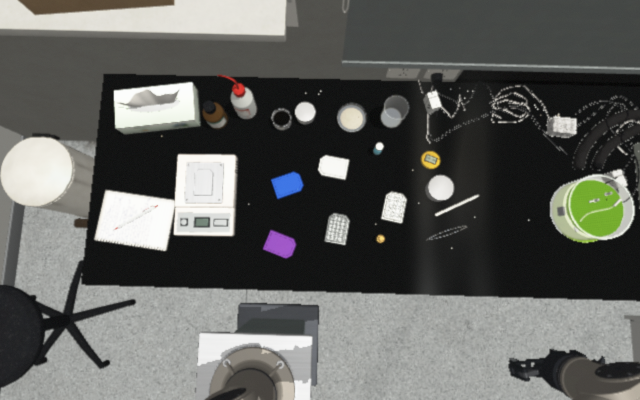

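View pics/side0.png

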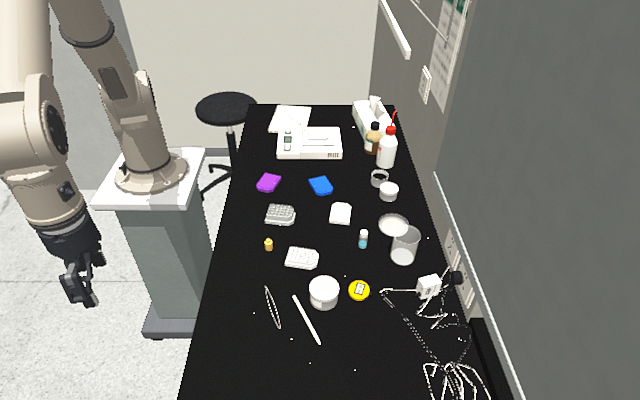

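The top view shows the grey deep tray at (337,229), the white shallow tray at (394,207), the cover at (334,167) and the shaker at (205,195) with its keys at the near edge. The blue (287,184) and purple (280,244) look-alikes are there too, plus the vial (378,148), the weight (380,239) and the tin (440,188). The side view agrees: the trays are at (280,214) and (302,258), the cover at (340,213).

```bash
python3 - <<'E'
from h import *
a=load('top0');b=load('side0')
for n,f,seeds in (('top',a,dict(deep=(337,229),shal=(394,207),cover=(334,167),shaker=(205,165),vial=(378,148),weight=(380,239),tin=(440,188))),('side',b,dict(deep=(280,214),shal=(302,258),cover=(340,213),vial=(363,240)))):
    m=(f['color'].max(2)>50).astype(np.uint8)
    m=cv2.morphologyEx(m,cv2.MORPH_CLOSE,np.ones((3,3),np.uint8))
    k,lab,st,cen=cv2.connectedComponentsWithStats(m)
    C=cloud(f)
    for s,(u,v) in seeds.items():
        l=lab[v,u]; mm=lab==l; z=C[mm&(f['depth']>0)]
        print(n,s,st[l],cen[l].round(1),'ray z=.02',ray(f,cen[l],.02)[0].round(3),'cloud med',np.median(z,0).round(3),'ztop',np.percentile(z[:,2],90).round(3))
w=grab('wrist','w0'); o=status.get_obs(); c=-w['R'].T@w['t']; print('wristcam',c, w['R'], w['K'][0,0],o['tcp_pos'])
big=cv2.resize(a['color'][130:270,165:465,::-1],None,fx=2.6,fy=2.6,interpolation=cv2.INTER_CUBIC); cv2.imwrite('pics/crop0.png',big)
E
```

```text
top deep [324 213  26  33 673] [337.  228.9] ray z=.02 [ 0.45  -0.224  0.02 ] cloud med [ 0.45  -0.224  0.013] ztop 0.031
top shal [380 191  28  33 689] [393.9 207.1] ray z=.02 [ 0.517 -0.387  0.02 ] cloud med [ 0.518 -0.388  0.015] ztop 0.02
top cover [317 154  33  27 666] [333.3 166.6] ray z=.02 [ 0.632 -0.209  0.02 ] cloud med [ 0.634 -0.209  0.012] ztop 0.016
top shaker [  93  153  145   99 9145] [174.8 205.6] ray z=.02 [0.504 0.248 0.02 ] cloud med [0.495 0.225 0.031] ztop 0.051
top vial [373 142  12  13 110] [378.1 148. ] ray z=.02 [ 0.692 -0.34   0.02 ] cloud med [ 0.685 -0.338  0.04 ] ztop 0.057
top weight [376 234  10  10  76] [380.1 238.4] ray z=.02 [ 0.426 -0.348  0.02 ] cloud med [ 0.426 -0.347  0.024] ztop 0.035
top tin [425 174  30  28 670] [439.5 187.9] ray z=.02 [ 0.578 -0.52   0.02 ] cloud med [ 0.573 -0.514  0.046] ztop 0.049
side deep [264 203  32  23 602] [279.9 214.5] ray z=.02 [ 0.453 -0.231  0.02 ] cloud med [ 0.453 -0.236  0.023] ztop 0.031
side shal [284 246  35  24 674] [301.4 257.8] ray z=.02 [ 0.52 -0.4   0.02] cloud med [ 0.519 -0.397  0.015] ztop 0.019
side cover [329 201  23  25 463] [340.  213.2] ray z=.02 [ 0.634 -0.225  0.02 ] cloud med [ 0.635 -0.217  0.012] ztop 0.015
side vial [358 229  11  20 172] [362.8 238.5] ray z=.02 [ 0.691 -0.33   0.02 ] cloud med [ 0.69  -0.346  0.029] ztop 0.055
wristcam [ 0.22078325 -0.64090592  0.37338777] [[ 2.32184922e-01 -9.72671372e-01 -7.51089183e-04]
 [-9.37753732e-01 -2.24054696e-01  2.65362830e-01]
 [-2.58279113e-01 -6.09089114e-02 -9.64148331e-01]] 329.6087215313737 [ 0.1555942  -0.65637582  0.23278135]
```

View pics/crop0.png

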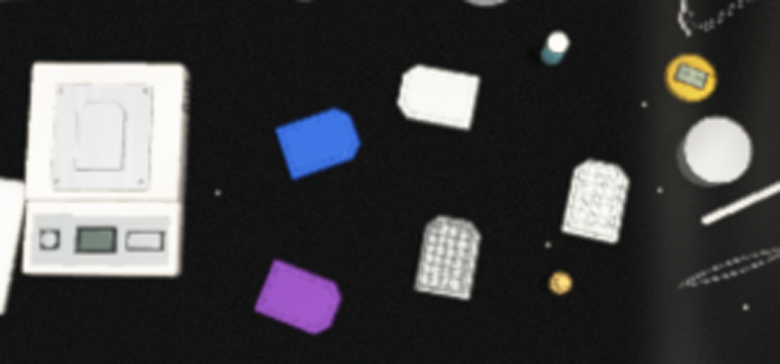

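The trays' chamfers point away from the robot (+x), roughly 10° clockwise. The cover's chamfers point left (+y). The shaker is at the left, chamfers away, with the round key at the panel's left and the wide key at its right. I'm moving over the trays so the wrist camera can see them.

Emit:
{"method": "send_rows", "body": {"steps": [{"dx": 4.5,"dy": -2.9},{"dx": 9.5,"dy": -6},{"dx": 14,"dy": -9},{"dx": 18.5,"dy": -12},{"dx": 21,"dy": -13.5}]}}

```text
validation failed for argument at $.st...
```

Emit:
{"method": "send_rows", "body": {"steps": [{"dx": 4.5,"dy": -2.9,"yaw": 8},{"dx": 9.5,"dy": -6,"yaw": 16},{"dx": 14,"dy": -9,"yaw": 23},{"dx": 18.5,"dy": -12,"yaw": 23},{"dx": 21,"dy": -13.5,"yaw": 23}]}}

```text
validation failed for argument at $.st...
```

```bash
python3 - <<'E'
from h import *
o=status.get_obs(); print(o['clock'],o['tcp_pos'],o['orientation'],o['contact_force'])
grab('wrist','w1')
E
```

```text
0.15 [ 0.1555942  -0.65637582  0.23278135] [-3.11902094e+00 -3.64690129e-01  4.00290256e-04] [ 0.00527277  0.24258727 -0.82840534]
```

View pics/w1.png

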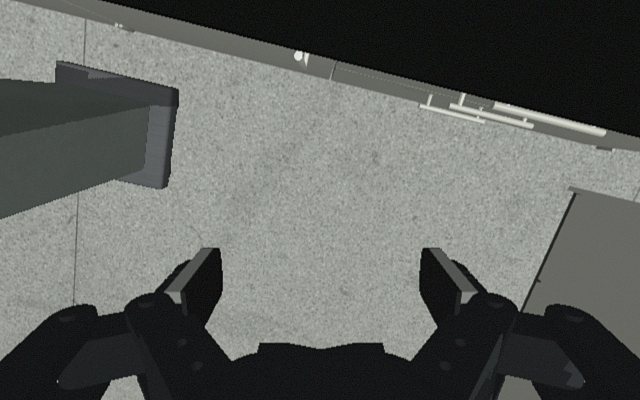

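The arm hasn't moved: the picture shows only the floor and the table edge (row ~100). Both calls failed validation, so the rows probably need every field.

Emit:
{"method": "send_rows", "body": {"steps": [{"dx": 4.5,"dy": -2.9,"dz": 0,"yaw": 0,"gripper": 1},{"dx": 9.5,"dy": -6,"dz": 0,"yaw": 0,"gripper": 1},{"dx": 14,"dy": -9,"dz": 0,"yaw": 0,"gripper": 1},{"dx": 18.5,"dy": -12,"dz": 0,"yaw": 0,"gripper": 1},{"dx": 21,"dy": -13.5,"dz": 0,"yaw": 0,"gripper": 1}]}}

```text
clock: 0.82
tcp_pos: [0.3314, -0.4742, 0.2335]
orientation: [-3.119, -0.371, -0.001]
contact_force: [-0.1, -0.1, -0.4]
grip_width: 0.0852
gripper_force: 0.0
```

Emit:
{"method": "send_rows", "body": {"steps": [{"dx": 4.5,"dy": -2.9,"dz": 0,"yaw": 8,"gripper": 1},{"dx": 9.5,"dy": -6,"dz": 0,"yaw": 16,"gripper": 1},{"dx": 14,"dy": -9,"dz": 0,"yaw": 23,"gripper": 1},{"dx": 18.5,"dy": -12,"dz": 0,"yaw": 23,"gripper": 1},{"dx": 21,"dy": -13.5,"dz": 0,"yaw": 23,"gripper": 1}]}}

```text
clock: 1.45
tcp_pos: [0.5042, -0.2939, 0.2335]
orientation: [-3.13, 0.258, -0.001]
contact_force: [-0.8, -0.5, -0.3]
grip_width: 0.0855
gripper_force: 0.0
```

Emit:
{"method": "send_rows", "body": {"steps": [{"dx": 0,"dy": 0,"dz": 0,"yaw": 0,"gripper": 1},{"dx": 0,"dy": 0,"dz": 0,"yaw": 0,"gripper": 1}]}}

```text
clock: 1.7
tcp_pos: [0.5013, -0.2981, 0.2333]
orientation: [3.13, -0.266, -0.001]
contact_force: [-0.3, -0.9, -0.1]
grip_width: 0.0856
gripper_force: 0.0
```

```bash
python3 - <<'E'
from h import *
o=status.get_obs(); print(o['clock'],o['tcp_pos'],o['orientation'],o['contact_force'])
grab('wrist','w2')
E
```

```text
1.7 [ 0.50128684 -0.29809771  0.23328118] [ 3.12976158e+00 -2.66180081e-01 -1.30016583e-03] [-0.2952764  -0.92111814 -0.10189793]
```

View pics/w2.png

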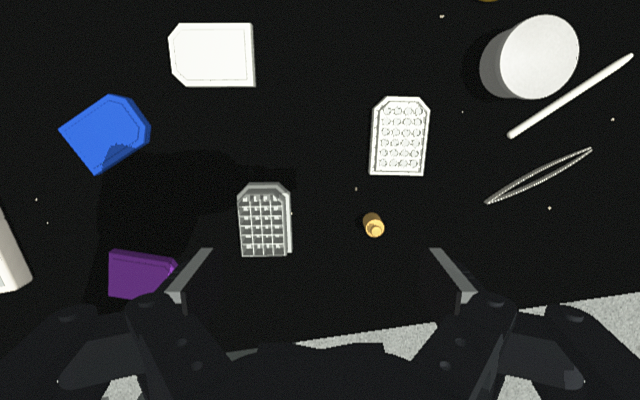

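The wrist view shows the deep tray at (264,218), the shallow tray at (401,136) and the cover at (212,55). The weight is at (374,225), 60 px right of the jaws' path. I'll fit each outline from this view, moving for a second one.

```bash
cat >> h.py <<'E'
def seg(f,uv,bright=55):
    c=f['color'].astype(int); m=((c.max(2)>bright)&(c.max(2)-c.min(2)<45)).astype(np.uint8)
    m=cv2.morphologyEx(m,cv2.MORPH_CLOSE,np.ones((5,5),np.uint8)); _,lab=cv2.connectedComponents(m)
    return lab==lab[int(uv[1]),int(uv[0])]
def rect(P):
    (c,(w,h),a)=cv2.minAreaRect((P[:,:2]*1000).astype(np.float32))
    if w<h: w,h,a=h,w,a+90
    a=(a+90)%180-90
    return np.round(np.r_[c,w,h,a],1)
def heading():
    from scipy.spatial.transform import Rotation as Ro
    R=Ro.from_rotvec(status.get_obs()['orientation']).as_matrix(); return np.degrees(np.arctan2(R[1,0],R[0,0])),R
E
python3 - <<'E'
from h import *
f=load('w2');C=cloud(f); print(heading()[0])
for n,uv in dict(deep=(264,218),shal=(401,136),cover=(212,55)).items():
    m=seg(f,uv); P=C[m&(f['depth']>0)]; 
    z=P[:,2]; print(n,m.sum(),'z pct',np.percentile(z,[2,50,90,98]).round(4))
    Q=P[(z>.004)]
    # footprint as raster opening to kill stray points
    print('  cloud rect',rect(Q))
    for lo,hi in((.005,.0135),(np.percentile(z,90)-.003,1)): 
        q=P[(z>lo)&(z<hi)]; print('  band',round(lo,3),hi,len(q),rect(q), q.mean(0).round(4))
E
```

```text
-9.78055617477345
deep 3843 z pct [0.0006 0.021  0.0313 0.0324]
  cloud rect [ 454.4 -224.4   83.7   59.4   -8.5]
  band 0.005 0.0135 1060 [ 454.4 -224.3   83.6   59.4   -8.6] [ 0.4611 -0.231   0.0118]
  band 0.028 1 1126 [ 454.  -224.    76.3   51.6   -8.7] [ 0.4552 -0.2246  0.0308]
shal 4445 z pct [0.0003 0.0169 0.0197 0.0208]
  cloud rect [ 522.  -388.7   84.    60.7  -10.8]
  band 0.005 0.0135 803 [ 522.  -388.7   84.    60.7  -10.8] [ 0.5257 -0.3813  0.0117]
  band 0.017 1 2468 [ 522.  -388.7   75.3   51.9  -11.2] [ 0.522  -0.3885  0.0183]
cover 5415 z pct [0.0001 0.0136 0.015  0.0157]
  cloud rect [ 635.9 -207.8   84.6   59.7   81.1]
  band 0.005 0.0135 2240 [ 636.  -207.8   84.5   59.7   80.9] [ 0.6353 -0.2116  0.0123]
  band 0.012 1 4338 [ 636.1 -208.2   83.3   59.4   80.4] [ 0.636  -0.2095  0.0139]
```

Emit:
{"method": "send_rows", "body": {"steps": [{"dx": -2,"dy": -2,"dz": 0,"yaw": 0,"gripper": 1},{"dx": -5,"dy": -5,"dz": 0,"yaw": 0,"gripper": 1},{"dx": -5,"dy": -7,"dz": 0,"yaw": 0,"gripper": 1},{"dx": -5,"dy": -7,"dz": 0,"yaw": 0,"gripper": 1}]}}

```text
clock: 2.25
tcp_pos: [0.4641, -0.2198, 0.2338]
orientation: [3.13, -0.264, 0.001]
contact_force: [0.5, 0.1, -0.2]
grip_width: 0.0855
gripper_force: 0.0
```

```bash
python3 - <<'E'
from h import *
print(heading()[0],status.get_obs()['tcp_pos'])
f=grab('wrist','w3'); g=load('w2')
S=dict(deep=(.448,-.224,.03),shal=(.517,-.387,.02),cover=(.632,-.209,.014))
C=cloud(f)
for n,X in S.items():
    uv=proj(f,X)[0]; print(n,'uv',uv.round())
    if not(0<=uv[0]<640 and 0<=uv[1]<400): continue
    m=seg(f,uv);P=C[m&(f['depth']>0)];z=P[:,2]; print(m.sum(),np.percentile(z,[2,50,90,98]).round(4))
    for lo,hi in((.004,1),(.005,.0135),(np.percentile(z,90)-.003,1)): 
        q=P[(z>lo)&(z<hi)]; print('  band',round(lo,3),hi,len(q),rect(q), q.mean(0).round(4))
    # two-view height: mask centroid of top blob
E
```

```text
-9.645248928722568 [ 0.46414056 -0.21977311  0.23383569]
deep uv [327. 186.]
3983 [0.0005 0.0135 0.0314 0.0325]
  band 0.004 1 3837 [ 454.6 -223.9   82.8   60.1   -8.6] [ 0.4554 -0.2238  0.0194]
  band 0.005 0.0135 1852 [ 454.6 -223.9   82.8   60.1   -8.6] [ 0.4592 -0.2242  0.0121]
  band 0.028 1 1047 [ 454.1 -223.5   75.7   51.    -8.2] [ 0.4544 -0.2232  0.031 ]
shal uv [472.  93.]
5101 [0.0003 0.017  0.0199 0.021 ]
  band 0.004 1 4804 [ 522.3 -388.3   84.    61.2  -11.1] [ 0.5224 -0.385   0.0166]
  band 0.005 0.0135 887 [ 522.3 -388.3   84.    61.1  -11.3] [ 0.523  -0.3737  0.0115]
  band 0.017 1 2733 [ 522.1 -388.2   75.2   51.9  -11.3] [ 0.5222 -0.3881  0.0185]
cover uv [281.   4.]
3056 [-0.      0.0136  0.015   0.0157]
  band 0.004 1 2888 [ 621.3 -204.6   83.6   30.4   80.5] [ 0.6209 -0.2065  0.0133]
  band 0.005 0.0135 1281 [ 621.3 -204.6   83.6   30.4   80.5] [ 0.6172 -0.2066  0.0121]
  band 0.012 1 2382 [ 621.4 -205.1   82.7   29.8   80.4] [ 0.6225 -0.2065  0.0139]
```

```bash
python3 - <<'E'
from h import *
f=load('w3');C=cloud(f);h,R=heading();t=status.get_obs()['tcp_pos']
L=(C-t)@R  # tool frame
d=f['depth']>0
m=d&(np.abs(L[...,2])<.08)&(np.abs(L[...,0])<.03)&(np.abs(L[...,1])<.07)
for s in(-1,1):
    q=L[m&(np.sign(L[...,1])==s)]; print(s,len(q),'max z',np.percentile(q[:,2],[50,95,99,100]).round(4),'tip pts',q[q[:,2]>np.percentile(q[:,2],97)].mean(0).round(4))
E
```

```text
-1 16126 max z [-0.0661 -0.0256 -0.0157 -0.0104] tip pts [ 0.0026 -0.0449 -0.017 ]
1 16507 max z [-0.0662 -0.0256 -0.0159 -0.0107] tip pts [ 0.0029  0.0429 -0.0172]
```

Emit:
{"method": "send_rows", "body": {"steps": [{"dx": -0.5,"dy": 0.3,"dz": 5,"yaw": -1,"gripper": 1},{"dx": -0.9,"dy": 0.6,"dz": 10,"yaw": -1,"gripper": 1},{"dx": -0.9,"dy": 0.6,"dz": 14,"yaw": -1,"gripper": 1},{"dx": -0.9,"dy": 0.6,"dz": 16,"yaw": -1,"gripper": 1},{"dx": -0.9,"dy": 0.6,"dz": 16,"yaw": -1,"gripper": 1}]}}

```text
clock: 2.92
tcp_pos: [0.4533, -0.2255, 0.072]
orientation: [-3.132, 0.241, 0.005]
contact_force: [-0.4, 0.2, 0.5]
grip_width: 0.0853
gripper_force: 0.0
```

Emit:
{"method": "send_rows", "body": {"steps": [{"dx": 0,"dy": 0,"dz": 0,"yaw": 0,"gripper": 0.82},{"dx": 0,"dy": 0,"dz": 0,"yaw": 0,"gripper": 0.82},{"dx": 0,"dy": 0,"dz": 0,"yaw": 0,"gripper": 0.82}]}}

```text
clock: 3.3
tcp_pos: [0.4552, -0.2246, 0.0744]
orientation: [3.132, -0.237, 0.002]
contact_force: [-0.5, 0.2, 0.3]
grip_width: 0.0702
gripper_force: 0.0
```

```bash
python3 - <<'E'
from h import *
f=grab('wrist','w4');C=cloud(f);h,R=heading();o=status.get_obs();t=o['tcp_pos'];print(h,t,o['grip_width'],'cam in tool',(-f['R'].T@f['t']-t)@R)
L=(C-t)@R;d=f['depth']>0
m=d&(np.abs(L[...,0])<.03)&(np.abs(L[...,1])<.07)&(L[...,2]<.03)
for s in(-1,1):
    q=L[m&(np.sign(L[...,1])==s)]; print(s,len(q),np.percentile(q[:,2],[50,95,99,100]).round(4),q[q[:,2]>np.percentile(q[:,2],97)].mean(0).round(4))
uv=proj(f,t+np.array([0,0,-.04]));P=None
m=seg(f,proj(f,(.4545,-.224,.03))[0]);P=C[m&d];P=P[P[:,2]>.004];print('tray',rect(P[P[:,2]<.035]),np.percentile(P[:,2],[50,95]))
cv2.imwrite('pics/w4d.png',np.hstack([f['color'][100:,100:540,::-1]]))
E
```

```text
-8.666700879107161 [ 0.45511486 -0.22446359  0.07420932] 0.06977262570827032 cam in tool [ 6.70072441e-02 -4.80379988e-05 -1.40944204e-01]
-1 25920 [-0.0741 -0.0294 -0.0135 -0.0056] [ 0.0039 -0.0371 -0.0155]
1 25876 [-0.0741 -0.0294 -0.0135 -0.0052] [ 0.0041  0.0374 -0.0155]
tray [ 454.2 -223.7   83.5   60.3   -8.8] [0.02087485 0.03199961]
```

View pics/w4d.png

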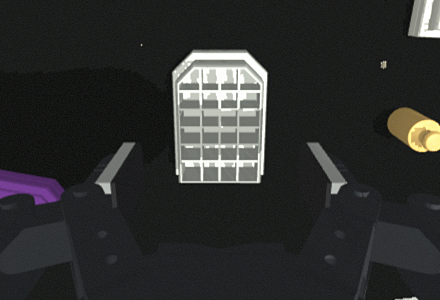

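The deep tray sits centred between the jaws, at crop (220,115). The fingers are at crop (130,145) and (310,145). I'll check where the finger tips really end in the depth.

```bash
python3 - <<'E'
from h import *
f=load('w4');C=cloud(f);h,R=heading();t=status.get_obs()['tcp_pos'];L=(C-t)@R*1000
np.set_printoptions(linewidth=200,suppress=True)
for v in(225,235,242,246,252,260,275,290):
    print(v,[tuple(L[v,u].round().astype(int)) if f['depth'][v,u]>0 else 0 for u in range(205,250,5)])
    print('   rgb',[int(f['color'][v,u].max()) for u in range(205,250,5)])
E
```

```text
225 [(np.int64(-12), np.int64(-79), np.int64(73)), (np.int64(-12), np.int64(-76), np.int64(74)), (np.int64(-12), np.int64(-73), np.int64(74)), (np.int64(-12), np.int64(-69), np.int64(74)), (np.int64(-12), np.int64(-66), np.int64(74)), (np.int64(-12), np.int64(-62), np.int64(73)), (np.int64(-12), np.int64(-59), np.int64(74)), (np.int64(-12), np.int64(-55), np.int64(73)), (np.int64(-12), np.int64(-52), np.int64(74))]
   rgb [23, 26, 18, 24, 23, 17, 16, 23, 17]
235 [(np.int64(-19), np.int64(-80), np.int64(74)), (np.int64(-20), np.int64(-77), np.int64(75)), (np.int64(-20), np.int64(-74), np.int64(74)), (np.int64(-20), np.int64(-70), np.int64(74)), (np.int64(-20), np.int64(-67), np.int64(76)), (np.int64(-20), np.int64(-63), np.int64(74)), (np.int64(-20), np.int64(-60), np.int64(75)), (np.int64(-20), np.int64(-56), np.int64(74)), (np.int64(-20), np.int64(-53), np.int64(74))]
   rgb [16, 24, 16, 19, 23, 23, 18, 22, 24]
242 [(np.int64(-25), np.int64(-81), np.int64(74)), (np.int64(-25), np.int64(-77), np.int64(74)), (np.int64(-25), np.int64(-74), np.int64(74)), (np.int64(-25), np.int64(-70), 
[... 1855 characters left out ...]
nt64(-32)), (np.int64(4), np.int64(-35), np.int64(-25)), (np.int64(0), np.int64(-35), np.int64(-18)), (np.int64(-3), np.int64(-35), np.int64(-12)), (np.int64(-51), np.int64(-55), np.int64(75))]
   rgb [119, 117, 56, 35, 34, 31, 31, 29, 29]
290 [(np.int64(8), np.int64(-38), np.int64(-44)), (np.int64(8), np.int64(-36), np.int64(-44)), (np.int64(9), np.int64(-35), np.int64(-44)), (np.int64(5), np.int64(-35), np.int64(-39)), (np.int64(2), np.int64(-35), np.int64(-34)), (np.int64(-2), np.int64(-35), np.int64(-27)), (np.int64(-6), np.int64(-35), np.int64(-21)), (np.int64(-11), np.int64(-35), np.int64(-12)), (np.int64(-63), np.int64(-55), np.int64(74))]
   rgb [192, 161, 45, 28, 31, 28, 31, 30, 24]
```

Emit:
{"method": "send_rows", "body": {"steps": [{"dx": 0,"dy": 0,"dz": 2,"yaw": 0,"gripper": 0.82},{"dx": 0,"dy": 0,"dz": 4.5,"yaw": 0,"gripper": 0.82},{"dx": 0,"dy": 0,"dz": 4.5,"yaw": 0,"gripper": 0.82},{"dx": 0,"dy": 0,"dz": 4.5,"yaw": 0,"gripper": 0.82}]}}

```text
clock: 3.85
tcp_pos: [0.4552, -0.2244, 0.0293]
orientation: [3.132, -0.237, 0.001]
contact_force: [-0.1, -0.6, -0.4]
grip_width: 0.07
gripper_force: 0.0
```

```bash
cat >> h.py <<'E'
def tips(f):
    C=cloud(f);h,R=heading();o=status.get_obs();t=o['tcp_pos'];L=(C-t)@R;hw=o['grip_width']/2
    r=[]
    for s in(-1,1):
        m=(f['depth']>0)&(np.abs(L[...,1]-s*hw)<.0025)&(np.abs(L[...,0])<.013)&(L[...,2]<.035)&(f['color'].max(2)<60)
        q=L[m]; r.append((len(q),*np.percentile(q[:,2],[95,99]).round(4)))
    return t.round(4),round(h,2),round(2*hw,4),r
E
python3 - <<'E'
from h import *
f=load('w4'); g=grab('wrist','w5'); print(tips(g)); s=grab('side','s5')
X=status.get_obs()['tcp_pos']; u,v=proj(s,X)[0].astype(int); print(u,v)
cv2.imwrite('pics/s5c.png',cv2.resize(s['color'][v-60:v+40,u-70:u+70,::-1],None,fx=4,fy=4,interpolation=cv2.INTER_CUBIC))
print(proj(s,X)[0]-[u-70,v-60])
E
```

```text
(array([ 0.4554, -0.2245,  0.0295]), np.float64(-8.66), 0.0699, [(2159, np.float64(0.0295), np.float64(0.0301)), (2218, np.float64(0.0295), np.float64(0.0301))])
280 210
[70.69862652 60.62195204]
```

View pics/s5c.png

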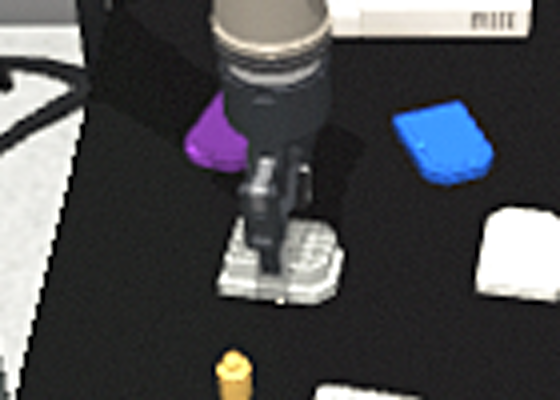

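The finger is beside the tray, its tip at crop (270,272), clearly above the tray's lower edge at (270,300).

```bash
sed -i 's/&(f\[.color.\].max(2)<60)/\&(f["color"].max(2)<60)\&(C[...,2]>.004)/' h.py; python3 - <<'E'
from h import *
g=load('w5'); s=load('s5'); print(tips(g))
C=cloud(g);h,R=heading();t=status.get_obs()['tcp_pos'];L=(C-t)@R*1000
for v in(238,243,247,260,285): print(v,[tuple(int(x) for x in L[v,u]) for u in range(225,245,4)])
for z in(0,.01,.02,.03,.04): print(z,proj(s,(.455,-.266,z)))
print('tip px 277.5,218')
E
```

```text
(array([ 0.4554, -0.2245,  0.0295]), np.float64(-8.67), 0.0702, [(1805, np.float64(-0.0094), np.float64(-0.0064)), (1833, np.float64(-0.0095), np.float64(-0.0065))])
238 [(-3, -52, 28), (-3, -50, 29), (-3, -48, 28), (-3, -46, 29), (-3, -43, 28)]
243 [(10, -40, -10), (10, -38, -10), (10, -37, -10), (10, -35, -11), (-6, -44, 28)]
247 [(10, -39, -14), (10, -37, -15), (11, -35, -15), (9, -35, -12), (6, -35, -6)]
260 [(10, -36, -26), (10, -34, -25), (7, -35, -19), (4, -35, -13), (1, -35, -7)]
285 [(3, -35, -32), (0, -35, -26), (-2, -35, -22), (-5, -35, -16), (-9, -35, -10)]
0 [[280.20281107 227.47909532]]
0.01 [[280.06066743 225.05795164]]
0.02 [[279.91697732 222.61046679]]
0.03 [[279.77171536 220.13620857]]
0.04 [[279.62485562 217.63473523]]
tip px 277.5,218
```

Both views agree the tips stand about 36 mm up, behind the TCP at this opening. So I go down 29 mm more and close.

Emit:
{"method": "send_rows", "body": {"steps": [{"dx": 0,"dy": 0,"dz": 1.5,"yaw": 0,"gripper": 0.82},{"dx": 0,"dy": 0,"dz": 2.6,"yaw": 0,"gripper": 0.82},{"dx": 0,"dy": 0,"dz": 2.9,"yaw": 0,"gripper": 0.82},{"dx": 0,"dy": 0,"dz": 2.9,"yaw": 0,"gripper": 0.82}]}}

```text
clock: 4.45
tcp_pos: [0.4544, -0.2241, -0.001]
orientation: [-3.132, 0.237, 0.001]
contact_force: [0.2, -0.0, 0.1]
grip_width: 0.0702
gripper_force: 0.0
```

Emit:
{"method": "send_rows", "body": {"steps": [{"dx": 0,"dy": 0,"dz": 0,"yaw": 0,"gripper": 0.6},{"dx": 0,"dy": 0,"dz": 0,"yaw": 0,"gripper": 0.6},{"dx": 0,"dy": 0,"dz": 0,"yaw": 0,"gripper": 0.6},{"dx": 0,"dy": 0,"dz": 0,"yaw": 0,"gripper": 0.6}], "force": 40}}

```text
clock: 4.95
tcp_pos: [0.4549, -0.2243, -0.0002]
orientation: [3.132, -0.237, 0.001]
contact_force: [-1.7, 0.4, 5.5]
grip_width: 0.0585
gripper_force: 43.6
```

```bash
python3 - <<'E'
from h import *
print(tips(grab('wrist','w6')), status.get_obs()['gripper_force'])
E
```

```text
(array([ 4.549e-01, -2.243e-01, -2.000e-04]), np.float64(-8.67), 0.0591, [(446, np.float64(-0.0161), np.float64(-0.0147)), (333, np.float64(-0.0162), np.float64(-0.015))]) 43.68583967909217
```

Emit:
{"method": "send_rows", "body": {"steps": [{"dx": 0,"dy": 0,"dz": -2,"yaw": 0,"gripper": 0.6},{"dx": 0,"dy": 0,"dz": -7,"yaw": 0,"gripper": 0.6},{"dx": 0,"dy": 0,"dz": -12,"yaw": 0,"gripper": 0.6},{"dx": 0,"dy": 0,"dz": -16,"yaw": 0,"gripper": 0.6},{"dx": 0,"dy": 0,"dz": -16,"yaw": 0,"gripper": 0.6}]}}

```text
clock: 5.62
tcp_pos: [0.4567, -0.2251, 0.1624]
orientation: [3.131, -0.238, 0.01]
contact_force: [0.2, -0.2, -2.0]
grip_width: 0.0584
gripper_force: 43.7
```

```bash
python3 - <<'E'
from h import *
a=load('top0')
for n,c,z in(('block',(101,136),.059),('blocktop',(101,102),.059),('blockbot',(101,168),.059),('powk',(49,239),.04),('startk',(145,240),.04)):
    print(n,ray(a,(165+c[0]/2.6,130+c[1]/2.6),z)[0].round(3))
o=status.get_obs();print(o['tcp_pos'],o['gripper_force'],o['contact_force'])
C=cloud(a);P=C[150:240,174:240].reshape(-1,3);P=P[(P[:,2]>.044)&(P[:,2]<.065)];print(rect(P))
E
```

```text
block [0.568 0.158 0.059]
blocktop [0.606 0.16  0.059]
blockbot [0.533 0.155 0.059]
powk [0.456 0.212 0.04 ]
startk [0.458 0.107 0.04 ]
[ 0.45667102 -0.22507636  0.16241622] 43.664199616760015 [ 0.1785509  -0.21528588 -1.95250168]
[548.3 159.8 205.8 164.5   1.2]
```

Emit:
{"method": "send_rows", "body": {"steps": [{"dx": -0.5,"dy": -4.5,"dz": 0,"yaw": -2,"gripper": 0.6},{"dx": -1,"dy": -10,"dz": 0,"yaw": -4,"gripper": 0.6},{"dx": -1.6,"dy": -15.5,"dz": 0,"yaw": -7,"gripper": 0.6},{"dx": -2.3,"dy": -21,"dz": 0,"yaw": -9,"gripper": 0.6},{"dx": -3,"dy": -26.5,"dz": 0,"yaw": -10.7,"gripper": 0.6}]}}

```text
clock: 6.25
tcp_pos: [0.464, 0.0438, 0.1582]
orientation: [3.141, 0.057, -0.003]
contact_force: [2.4, 0.1, -0.6]
grip_width: 0.0587
gripper_force: 43.6
```

Emit:
{"method": "send_rows", "body": {"steps": [{"dx": -0.8,"dy": -5.5,"dz": 0,"yaw": 0,"gripper": 0.6},{"dx": 0.4,"dy": -9.5,"dz": 0,"yaw": 0,"gripper": 0.6},{"dx": 0.7,"dy": -11.5,"dz": 0,"yaw": 0,"gripper": 0.6},{"dx": 0.7,"dy": -11.5,"dz": 0,"yaw": 0,"gripper": 0.6},{"dx": 0.7,"dy": -11.5,"dz": 0,"yaw": 0,"gripper": 0.6}]}}

```text
clock: 6.88
tcp_pos: [0.4672, 0.156, 0.1585]
orientation: [3.14, 0.054, -0.003]
contact_force: [-0.4, -0.5, -1.0]
grip_width: 0.0585
gripper_force: 43.6
```

```bash
python3 - <<'E'
from h import *
f=grab('wrist','w7'); o=status.get_obs();print(o['clock'],o['tcp_pos'],heading()[0])
C=cloud(f);d=f['depth']>0
P=C[d];P=P[(P[:,1]>.04)&(P[:,1]<.28)&(P[:,0]>.5)&(P[:,0]<.68)]
q=P[(P[:,2]>.0555)&(P[:,2]<.0625)];print('block',len(q),rect(q),q[:,2].mean())
q=P[(P[:,2]>.048)&(P[:,2]<.054)];print('plat',len(q),rect(q),np.median(q[:,2]))
E
```

```text
6.925 [0.46737599 0.15581115 0.15871193] 1.941330401871829
block 7955 [567.9 160.9  67.2  51.5   1.1] 0.05915876811249017
plat 12616 [558.5 160.7 108.3  91.1 -89.1] 0.05126438419959513
```

View pics/w7.png

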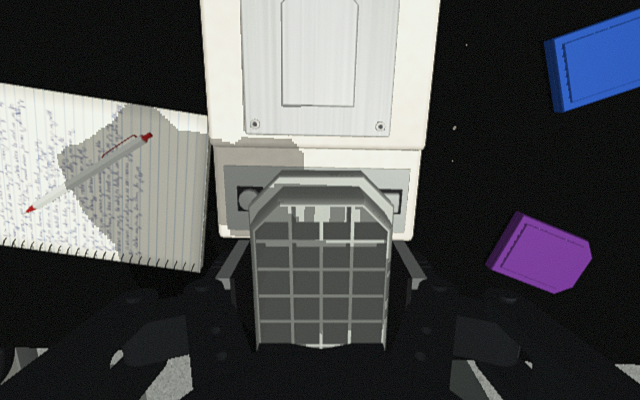

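The block is visible ahead at (320,50), but its far end is cut off. The held tray is level at (320,260), chamfers forward, matching the block's. I'll nudge forward to see the whole block.

Emit:
{"method": "send_rows", "body": {"steps": [{"dx": 1.5,"dy": -0.3,"dz": 0,"yaw": 0.8,"gripper": 0.6},{"dx": 2.5,"dy": -0.5,"dz": 0,"yaw": 0.8,"gripper": 0.6},{"dx": 2.5,"dy": -0.5,"dz": 0,"yaw": 0.8,"gripper": 0.6},{"dx": 2.5,"dy": -0.5,"dz": 0,"yaw": 0.8,"gripper": 0.6}]}}

```text
clock: 7.42
tcp_pos: [0.4925, 0.1632, 0.1593]
orientation: [3.141, 0.034, -0.001]
contact_force: [0.3, -0.0, -1.8]
grip_width: 0.0586
gripper_force: 43.6
```

```bash
cat >> h.py <<'E'
def held(f,ztop,lo=.004):
    # in-hand piece: front part seen, in tool frame (mm); ztop: height of piece top over its origin, tcp z == origin z
    C=cloud(f);h,R=heading();t=status.get_obs()['tcp_pos'];L=(C-t)@R*1000
    m=(f['depth']>0)&(np.abs(L[...,0])<50)&(np.abs(L[...,1])<29)&(L[...,2]<5)&(L[...,2]>-ztop*1000-5)&(f['color'].max(2)>70)
    return L[m]
E
python3 - <<'E'
from h import *
f=grab('wrist','w8'); o=status.get_obs();h,R=heading();t=o['tcp_pos'];print(o['clock'],t,h)
C=cloud(f);d=f['depth']>0
P=C[d];P=P[(P[:,1]>.04)&(P[:,1]<.28)&(P[:,0]>.5)&(P[:,0]<.68)]
q=P[(P[:,2]>.0555)&(P[:,2]<.0625)];r=rect(q);print('block',len(q),r,q[:,2].mean())
q=P[(P[:,2]>.048)&(P[:,2]<.054)];print('plat',len(q),rect(q),np.median(q[:,2]))
g=held(f,.032)
print('held z top',np.percentile(g[:,2],[2,10,50]).round(1))
top=g[g[:,2]<np.percentile(g[:,2],5)+2];lw=g[(g[:,2]>-14)&(g[:,2]<-9)]
for n,q in(('top',top),('ledge',lw)): print(n,len(q),'x',np.percentile(q[:,0],[1,99.5]).round(1),'y',np.percentile(q[:,1],[.5,99.5]).round(1),'z',q[:,2].mean().round(1))
E
```

```text
7.475 [0.49236306 0.16324671 0.15938391] 1.2402073874564927
block 7967 [572.1 160.8  75.6  51.4   0.8] 0.05914679134644664
plat 17264 [571.  160.8 116.3 108.3   0.9] 0.05128295656152993
held z top [-32.5 -31.6 -24.7]
top 6018 x [-22.9  36.5] y [-25.1  25.2] z -31.4
ledge 4066 x [-0.7 41.1] y [-28.6  28.5] z -12.4
```

Emit:
{"method": "send_rows", "body": {"steps": [{"dx": 3.5,"dy": 0.2,"dz": 0,"yaw": 0.3,"gripper": 0.6},{"dx": 7.5,"dy": 0.4,"dz": 0,"yaw": 0.3,"gripper": 0.6},{"dx": 8,"dy": 0.4,"dz": 4,"yaw": 0.3,"gripper": 0.6},{"dx": 8,"dy": 0.4,"dz": 8.5,"yaw": 0.3,"gripper": 0.6},{"dx": 8,"dy": 0.4,"dz": 8.5,"yaw": 0.3,"gripper": 0.6}]}}

```text
clock: 8.1
tcp_pos: [0.5697, 0.1599, 0.0714]
orientation: [3.139, 0.026, -0.011]
contact_force: [-0.1, -0.4, -1.2]
grip_width: 0.0587
gripper_force: 43.9
```

Emit:
{"method": "send_rows", "body": {"steps": [{"dx": 0,"dy": 0,"dz": 0,"yaw": 0,"gripper": 0.6},{"dx": 0,"dy": 0,"dz": 0,"yaw": 0,"gripper": 0.6}]}}

```text
clock: 8.35
tcp_pos: [0.574, 0.1617, 0.0767]
orientation: [-3.14, -0.026, -0.005]
contact_force: [-0.4, 0.4, 0.1]
grip_width: 0.0584
gripper_force: 43.9
```

```bash
python3 - <<'E'
from h import *
o=status.get_obs();h,R=heading();t=o['tcp_pos'];print(o['clock'],t,h)
e=np.array([.5727,.1608,.053])-t; print('tool delta cm',(e@R*100).round(2))
E
```

```text
8.35 [0.57404475 0.16165494 0.07670466] 0.9400055926853087
tool delta cm [-0.14  0.09  2.37]
```

Emit:
{"method": "send_rows", "body": {"steps": [{"dx": -0.1,"dy": 0.1,"dz": 0.4,"yaw": 0,"gripper": 0.6},{"dx": -0.1,"dy": 0.1,"dz": 0.9,"yaw": 0,"gripper": 0.6},{"dx": -0.1,"dy": 0.1,"dz": 1.3,"yaw": 0,"gripper": 0.6},{"dx": -0.1,"dy": 0.1,"dz": 1.6,"yaw": 0,"gripper": 0.6},{"dx": -0.1,"dy": 0.1,"dz": 1.6,"yaw": 0,"gripper": 0.6}]}}

```text
clock: 8.98
tcp_pos: [0.5715, 0.16, 0.0581]
orientation: [3.141, 0.026, -0.001]
contact_force: [-0.2, 0.9, -1.0]
grip_width: 0.0589
gripper_force: 43.9
```

```bash
python3 - <<'E'
from h import *
o=status.get_obs();h,R=heading();t=o['tcp_pos'];print(o['clock'],t,h,o['contact_force'])
e=np.array([.5727,.1608,.053])-t; print('tool delta cm',(e@R*100).round(2))
E
```

```text
8.975 [0.57153876 0.16000116 0.05808792] 0.938021118308562 [-0.24747433  0.87715038 -1.04564045]
tool delta cm [ 0.12 -0.08  0.51]
```

Emit:
{"method": "send_rows", "body": {"steps": [{"dx": 0.1,"dy": -0.05,"dz": 0.2,"yaw": 0,"gripper": 0.6},{"dx": 0.1,"dy": -0.05,"dz": 0.4,"yaw": 0,"gripper": 0.6},{"dx": 0.1,"dy": -0.05,"dz": 0.55,"yaw": 0,"gripper": 0.6},{"dx": 0.1,"dy": -0.05,"dz": 0.55,"yaw": 0,"gripper": 0.6}]}}

```text
clock: 9.48
tcp_pos: [0.5727, 0.1606, 0.053]
orientation: [3.141, 0.026, -0.0]
contact_force: [-0.2, -1.0, -0.6]
grip_width: 0.0583
gripper_force: 43.9
```

Emit:
{"method": "send_rows", "body": {"steps": [{"dx": 0,"dy": 0,"dz": 0.1,"yaw": 0,"gripper": 0.6},{"dx": 0,"dy": 0,"dz": 0.1,"yaw": 0,"gripper": 0.85},{"dx": 0,"dy": 0,"dz": 0,"yaw": 0,"gripper": 0.85},{"dx": 0,"dy": 0,"dz": 0,"yaw": 0,"gripper": 0.85}]}}

```text
clock: 9.98
tcp_pos: [0.5728, 0.1606, 0.053]
orientation: [-3.141, -0.026, -0.0]
contact_force: [0.2, -0.4, -0.4]
grip_width: 0.0726
gripper_force: 0.0
```

Emit:
{"method": "send_rows", "body": {"steps": [{"dx": 0,"dy": 0,"dz": -3,"yaw": 0,"gripper": 0.85},{"dx": 0,"dy": 0,"dz": -7,"yaw": 0,"gripper": 0.85},{"dx": -4,"dy": 0,"dz": -11,"yaw": 0,"gripper": 0.85},{"dx": -8,"dy": 0,"dz": -13,"yaw": 0,"gripper": 0.85},{"dx": -8,"dy": 0,"dz": -13,"yaw": 0,"gripper": 0.85}]}}

```text
clock: 10.6
tcp_pos: [0.4913, 0.1597, 0.1847]
orientation: [3.141, 0.029, 0.003]
contact_force: [0.1, -0.7, -0.1]
grip_width: 0.0726
gripper_force: 0.0
```

```bash
cat >> h.py <<'E'
def stack(f,ztop,zl):
    C=cloud(f);P=C[f['depth']>0];P=P[(abs(P[:,1]-.161)<.06)&(abs(P[:,0]-.572)<.06)]
    q=P[(P[:,2]>ztop-.0035)&(P[:,2]<ztop+.004)];print('top',len(q),rect(q),np.percentile(q[:,2],[5,50,95]).round(4))
    A=np.c_[q[:,:2]-q[:,:2].mean(0),np.ones(len(q))];s=np.linalg.lstsq(A,q[:,2],rcond=None)[0];print('slope mm/100mm',(s[:2]*100).round(2),'mean z',s[2].round(4))
    q=P[(P[:,2]>zl-.0035)&(P[:,2]<zl+.0025)];print('ledge',len(q),rect(q),np.median(q[:,2]).round(4))
E
python3 - <<'E'
from h import *
f=grab('wrist','w9'); o=status.get_obs();print(o['clock'],o['tcp_pos'],heading()[0])
stack(f,.085,.065)
E
```

```text
10.65 [0.49255744 0.15937296 0.18387762] 0.9883299947042395
top 2387 [571.7 160.6  75.2  51.4   1. ] [0.0823 0.0842 0.0858]
slope mm/100mm [-0.27  0.  ] mean z 0.0842
ledge 5375 [571.8 160.5  84.3  60.1   0.9] 0.0653
```

The deep tray is seated: ledge at 65 mm, level, matching the block's heading. Next is the shallow tray.

Emit:
{"method": "send_rows", "body": {"steps": [{"dx": 0.2,"dy": 5.5,"dz": 0,"yaw": 0,"gripper": 0.85},{"dx": 0.4,"dy": 11.5,"dz": 0,"yaw": 0,"gripper": 0.85},{"dx": 0.6,"dy": 17,"dz": 0,"yaw": 0,"gripper": 0.85},{"dx": 0.8,"dy": 23,"dz": 0,"yaw": 0,"gripper": 0.85},{"dx": 1,"dy": 28,"dz": 0,"yaw": 0,"gripper": 0.85}]}}

```text
clock: 11.28
tcp_pos: [0.5077, -0.1238, 0.1822]
orientation: [3.141, 0.023, -0.001]
contact_force: [-0.5, 1.0, -0.1]
grip_width: 0.0723
gripper_force: 0.0
```

Emit:
{"method": "send_rows", "body": {"steps": [{"dx": 0.2,"dy": 5.5,"dz": 0,"yaw": 3,"gripper": 0.85},{"dx": 0.4,"dy": 11.5,"dz": 0,"yaw": 6,"gripper": 0.85},{"dx": 0.6,"dy": 17,"dz": 0,"yaw": 9,"gripper": 0.85},{"dx": 0.8,"dy": 23,"dz": 2,"yaw": 12,"gripper": 0.85},{"dx": 1,"dy": 26.8,"dz": 5,"yaw": 12,"gripper": 0.85}]}}

```text
clock: 11.9
tcp_pos: [0.5218, -0.3933, 0.1321]
orientation: [3.124, -0.309, 0.002]
contact_force: [0.2, 1.0, 0.5]
grip_width: 0.0725
gripper_force: 0.0
```

Emit:
{"method": "send_rows", "body": {"steps": [{"dx": 0,"dy": 0,"dz": 3,"yaw": 0,"gripper": 0.85},{"dx": 0,"dy": 0,"dz": 5,"yaw": 0,"gripper": 0.85},{"dx": 0,"dy": 0,"dz": 5,"yaw": 0,"gripper": 0.85},{"dx": 0,"dy": 0,"dz": 5,"yaw": 0,"gripper": 0.85}]}}

```text
clock: 12.4
tcp_pos: [0.5227, -0.3882, 0.0839]
orientation: [3.127, -0.301, 0.002]
contact_force: [0.3, 0.1, -0.3]
grip_width: 0.0728
gripper_force: 0.0
```

```bash
cat >> h.py <<'E'
def toolto(X,hd,hnow=None):
    h,R=heading();t=status.get_obs()['tcp_pos'];print('tool delta cm',((np.array(X)-t)@R*100).round(2),'yaw',round(h-hd,2))
E
python3 - <<'E'
from h import *
f=grab('wrist','w10'); o=status.get_obs();print(o['clock'],o['tcp_pos'],heading()[0])
C=cloud(f);m=seg(f,proj(f,(.530,-.388,.018))[0]);P=C[m&(f['depth']>0)];P=P[(P[:,2]>.004)&(P[:,2]<.024)&(abs(P[:,0]-.52)<.06)&(abs(P[:,1]+.388)<.05)]
print(rect(P),rect(P[P[:,2]>.0165]))
toolto((.5221,-.3884,0),-11.1)
E
```

```text
12.45 [ 0.52285528 -0.38840684  0.08434068] -11.011700586972266
[ 521.8 -388.6   84.2   60.2  -11.2] [ 522.  -388.5   75.3   51.6  -11.3]
tool delta cm [-0.09  0.01  8.43] yaw 0.09
```

Emit:
{"method": "send_rows", "body": {"steps": [{"dx": -0.1,"dy": 0,"dz": 4,"yaw": 0.2,"gripper": 0.85},{"dx": -0.1,"dy": 0,"dz": 7,"yaw": 0.2,"gripper": 0.85},{"dx": -0.1,"dy": 0,"dz": 8.2,"yaw": 0.2,"gripper": 0.85},{"dx": -0.1,"dy": 0,"dz": 8.2,"yaw": 0.2,"gripper": 0.85},{"dx": -0.1,"dy": 0,"dz": 8.2,"yaw": 0.2,"gripper": 0.85}]}}

```text
clock: 13.08
tcp_pos: [0.5218, -0.3888, 0.0027]
orientation: [3.125, -0.308, 0.004]
contact_force: [-0.1, 0.1, 0.5]
grip_width: 0.0725
gripper_force: 0.0
```

Emit:
{"method": "send_rows", "body": {"steps": [{"dx": 0,"dy": 0,"dz": 0,"yaw": 0,"gripper": 0.6},{"dx": 0,"dy": 0,"dz": 0,"yaw": 0,"gripper": 0.6},{"dx": 0,"dy": 0,"dz": 0,"yaw": 0,"gripper": 0.6},{"dx": 0,"dy": 0,"dz": 0,"yaw": 0,"gripper": 0.6}], "force": 40}}

```text
clock: 13.58
tcp_pos: [0.5217, -0.3888, 0.0029]
orientation: [3.125, -0.308, 0.004]
contact_force: [-0.8, 1.0, 5.7]
grip_width: 0.0585
gripper_force: 42.2
```

Emit:
{"method": "send_rows", "body": {"steps": [{"dx": 0,"dy": 0,"dz": -3,"yaw": 0,"gripper": 0.6},{"dx": 0,"dy": 0,"dz": -8,"yaw": 0,"gripper": 0.6},{"dx": 0,"dy": 0,"dz": -13,"yaw": 0,"gripper": 0.6},{"dx": -1,"dy": -4,"dz": -17,"yaw": 0,"gripper": 0.6},{"dx": -2,"dy": -8.4,"dz": -18.5,"yaw": 0,"gripper": 0.6}]}}

```text
clock: 14.2
tcp_pos: [0.5188, -0.3023, 0.1899]
orientation: [3.124, -0.311, 0.009]
contact_force: [0.4, 1.0, -0.5]
grip_width: 0.0587
gripper_force: 43.3
```

Emit:
{"method": "send_rows", "body": {"steps": [{"dx": -1.4,"dy": -5.5,"dz": 0,"yaw": 0,"gripper": 0.6},{"dx": -2.7,"dy": -11,"dz": 0,"yaw": 0,"gripper": 0.6},{"dx": -4,"dy": -16.5,"dz": 0,"yaw": 0,"gripper": 0.6},{"dx": -5.3,"dy": -22,"dz": 0,"yaw": 0,"gripper": 0.6},{"dx": -6.4,"dy": -26.5,"dz": 0,"yaw": 0,"gripper": 0.6}]}}

```text
clock: 14.82
tcp_pos: [0.5065, -0.0271, 0.187]
orientation: [-3.126, 0.306, -0.003]
contact_force: [-0.2, -0.3, -0.3]
grip_width: 0.0585
gripper_force: 43.3
```

Emit:
{"method": "send_rows", "body": {"steps": [{"dx": -1.2,"dy": -5.5,"dz": 0,"yaw": -4,"gripper": 0.6},{"dx": -2.4,"dy": -11,"dz": 0,"yaw": -8,"gripper": 0.6},{"dx": -4,"dy": -16,"dz": 0,"yaw": -12.1,"gripper": 0.6},{"dx": -4.4,"dy": -18.5,"dz": 0,"yaw": -12.1,"gripper": 0.6},{"dx": -4.4,"dy": -18.5,"dz": 0,"yaw": -12.1,"gripper": 0.6}]}}

```text
clock: 15.45
tcp_pos: [0.4994, 0.1631, 0.1868]
orientation: [-3.14, -0.029, -0.002]
contact_force: [-1.0, -0.6, -0.5]
grip_width: 0.0588
gripper_force: 43.3
```

```bash
cat >> h.py <<'E'
def heldrep(f,ztop):
    g=held(f,ztop+.004); z0=np.percentile(g[:,2],3);print('held top z',z0.round(1))
    for n,q in(('top',g[g[:,2]<z0+2.5]),('ledge',g[(g[:,2]>z0+ztop*1000-14)&(g[:,2]<z0+ztop*1000-8)])):
        if len(q)>50: print(n,len(q),'x',np.percentile(q[:,0],[1,99.5]).round(1),'y',np.percentile(q[:,1],[.5,99.5]).round(1),'z',q[:,2].mean().round(1),'rect',rect(q/1000))
E
python3 - <<'E'
from h import *
f=grab('wrist','w11'); o=status.get_obs();print(o['clock'],o['tcp_pos'],heading()[0])
heldrep(f,.020);stack(f,.085,.065)
toolto((.572,.1606,.082),.9)
E
```

```text
15.5 [0.49952396 0.16095053 0.18653803] 0.9253362782319365
held top z -17.9
top 6734 x [-35.9  37.4] y [-27.4  23.5] z -16.8 rect [ 0.2  0.7 75.2 56.7 -0.3]
ledge 2803 x [-37.8  41.9] y [-29.  28.] z -9.5 rect [ 0.5 -0.2 83.1 57.5  0. ]
top 2318 [571.7 160.6  74.6  51.4   0.9] [0.0824 0.0842 0.0858]
slope mm/100mm [-0.03 -0.16] mean z 0.0842
ledge 5170 [571.7 160.5  84.   60.1   1. ] 0.0653
tool delta cm [ 7.24  0.15 10.46] yaw 0.03
```

Emit:
{"method": "send_rows", "body": {"steps": [{"dx": 3,"dy": 0.1,"dz": 0,"yaw": 0,"gripper": 0.6},{"dx": 6,"dy": 0.1,"dz": 2,"yaw": 0,"gripper": 0.6},{"dx": 7.2,"dy": 0.1,"dz": 6,"yaw": 0,"gripper": 0.6},{"dx": 7.2,"dy": 0.1,"dz": 8,"yaw": 0,"gripper": 0.6},{"dx": 7.2,"dy": 0.1,"dz": 8,"yaw": 0,"gripper": 0.6}]}}

```text
clock: 16.12
tcp_pos: [0.5706, 0.158, 0.1045]
orientation: [3.139, 0.019, -0.005]
contact_force: [-0.2, -0.2, -0.4]
grip_width: 0.0585
gripper_force: 43.3
```

Emit:
{"method": "send_rows", "body": {"steps": [{"dx": 0,"dy": 0,"dz": 0,"yaw": 0,"gripper": 0.6},{"dx": 0,"dy": 0,"dz": 0,"yaw": 0,"gripper": 0.6},{"dx": 0,"dy": 0,"dz": 0,"yaw": 0,"gripper": 0.6},{"dx": 0,"dy": 0,"dz": 0,"yaw": 0,"gripper": 0.6}]}}

```text
clock: 16.62
tcp_pos: [0.5717, 0.1607, 0.1065]
orientation: [-3.141, -0.023, -0.001]
contact_force: [0.0, 0.0, 0.5]
grip_width: 0.0587
gripper_force: 43.3
```

```bash
python3 - <<'E'
from h import *
print(status.get_obs()['tcp_pos'],heading()[0]);toolto((.572,.1606,.0815),.9)
E
```

```text
[0.5716744  0.16069559 0.10649753] 0.8420456067274952
tool delta cm [0.03 0.01 2.5 ] yaw -0.06
```

Emit:
{"method": "send_rows", "body": {"steps": [{"dx": 0,"dy": 0,"dz": 0.7,"yaw": 0,"gripper": 0.6},{"dx": 0,"dy": 0,"dz": 1.3,"yaw": 0,"gripper": 0.6},{"dx": 0,"dy": 0,"dz": 1.8,"yaw": 0,"gripper": 0.6},{"dx": 0,"dy": 0,"dz": 2.2,"yaw": 0,"gripper": 0.6},{"dx": 0,"dy": 0,"dz": 2.2,"yaw": 0,"gripper": 0.6}]}}

```text
clock: 17.25
tcp_pos: [0.5712, 0.1606, 0.0835]
orientation: [3.141, 0.023, -0.001]
contact_force: [0.2, 0.6, -0.3]
grip_width: 0.0587
gripper_force: 43.3
```

Emit:
{"method": "send_rows", "body": {"steps": [{"dx": 0,"dy": 0,"dz": 0.2,"yaw": 0,"gripper": 0.6},{"dx": 0,"dy": 0,"dz": 0.35,"yaw": 0,"gripper": 0.6},{"dx": 0,"dy": 0,"dz": 0.35,"yaw": 0,"gripper": 0.6}]}}

```text
clock: 17.62
tcp_pos: [0.5718, 0.1608, 0.0819]
orientation: [3.141, 0.023, 0.001]
contact_force: [-3.4, -0.8, 9.5]
grip_width: 0.0586
gripper_force: 44.6
```

Emit:
{"method": "send_rows", "body": {"steps": [{"dx": 0,"dy": 0,"dz": 0,"yaw": 0,"gripper": 0.85},{"dx": 0,"dy": 0,"dz": 0,"yaw": 0,"gripper": 0.85},{"dx": 0,"dy": 0,"dz": 0,"yaw": 0,"gripper": 0.85}]}}

```text
clock: 18.0
tcp_pos: [0.5715, 0.1606, 0.0803]
orientation: [3.141, 0.023, -0.0]
contact_force: [0.1, -0.4, 0.3]
grip_width: 0.0729
gripper_force: 0.0
```

Emit:
{"method": "send_rows", "body": {"steps": [{"dx": 0,"dy": 0,"dz": -3,"yaw": 0,"gripper": 0.85},{"dx": 0,"dy": 0,"dz": -7,"yaw": 0,"gripper": 0.85},{"dx": -4,"dy": 0,"dz": -10,"yaw": 0,"gripper": 0.85},{"dx": -7.5,"dy": 0,"dz": -11,"yaw": 0,"gripper": 0.85},{"dx": -7.5,"dy": 0,"dz": -11,"yaw": 0,"gripper": 0.85}]}}

```text
clock: 18.62
tcp_pos: [0.4949, 0.1598, 0.1914]
orientation: [3.141, 0.026, 0.001]
contact_force: [1.6, -0.7, 0.0]
grip_width: 0.0727
gripper_force: 0.0
```

```bash
python3 - <<'E'
from h import *
f=grab('wrist','w12'); o=status.get_obs();print(o['clock'],o['tcp_pos'],heading()[0],o['joints'].round(3))
stack(f,.099,.091)
toolto((.636,-.2078,.16),80.8)
# keys
C=cloud(f);P=C[f['depth']>0];P=P[(P[:,0]<.49)&(P[:,0]>.42)&(P[:,1]>.06)&(P[:,1]<.27)&(P[:,2]>.0375)&(P[:,2]<.043)]
for s in(P[P[:,1]>.165],P[P[:,1]<.155]): 
    if len(s)>20: print('key',len(s),rect(s),s.mean(0).round(4))
E
```

```text
18.675 [0.49619576 0.15954393 0.19101378] 0.8794633126591828 [-0.126  0.298 -0.363  1.946  0.132  0.92  -2.11 ]
top 6737 [572.  160.8  74.5  51.6   1. ] [0.0956 0.0966 0.0996]
slope mm/100mm [ 0.09 -0.11] mean z 0.097
ledge 1884 [572.  160.8  83.6  60.1   1. ] 0.0912
tool delta cm [13.41 36.94  3.12] yaw -79.92
key 282 [459.9 194.2  56.3  20.2 -89.2] [0.459  0.2122 0.0404]
key 675 [459.1 117.   62.7  30.8  75.4] [0.4606 0.1096 0.0405]
```

Shallow tray seated (ledge 91 mm, level). The cover is next, with the tool turned a quarter turn.

Emit:
{"method": "send_rows", "body": {"steps": [{"dx": 1.7,"dy": 4.6,"dz": 0,"yaw": -10,"gripper": 0.85},{"dx": 3.4,"dy": 9.2,"dz": 0,"yaw": -20,"gripper": 0.85},{"dx": 5.1,"dy": 13.8,"dz": 0,"yaw": -30,"gripper": 0.85},{"dx": 6.8,"dy": 18.4,"dz": 0,"yaw": -40,"gripper": 0.85},{"dx": 8.4,"dy": 23,"dz": 0,"yaw": -50,"gripper": 0.85}]}}

```text
clock: 19.3
tcp_pos: [0.5851, -0.0714, 0.1897]
orientation: [-2.834, -1.355, 0.0]
contact_force: [0.6, 1.2, 0.0]
grip_width: 0.0727
gripper_force: 0.0
```

Emit:
{"method": "send_rows", "body": {"steps": [{"dx": -2.5,"dy": 4.3,"dz": 1,"yaw": -10,"gripper": 0.85},{"dx": -5,"dy": 8.6,"dz": 3,"yaw": -20,"gripper": 0.85},{"dx": -7.4,"dy": 12.8,"dz": 6,"yaw": -29.9,"gripper": 0.85},{"dx": -7.4,"dy": 12.8,"dz": 9,"yaw": -29.9,"gripper": 0.85},{"dx": -7.4,"dy": 12.8,"dz": 9,"yaw": -29.9,"gripper": 0.85}]}}

```text
clock: 19.92
tcp_pos: [0.6345, -0.2081, 0.0967]
orientation: [-2.391, -2.029, 0.005]
contact_force: [-0.7, 0.1, -1.0]
grip_width: 0.0725
gripper_force: 0.0
```

Emit:
{"method": "send_rows", "body": {"steps": [{"dx": 0,"dy": 0,"dz": 0,"yaw": 0,"gripper": 0.85},{"dx": 0,"dy": 0,"dz": 0,"yaw": 0,"gripper": 0.85},{"dx": 0,"dy": 0,"dz": 0,"yaw": 0,"gripper": 0.85}]}}

```text
clock: 20.3
tcp_pos: [0.6372, -0.2071, 0.1019]
orientation: [2.391, 2.035, 0.002]
contact_force: [0.3, -0.3, -0.1]
grip_width: 0.0722
gripper_force: 0.0
```

```bash
python3 - <<'E'
from h import *
f=grab('wrist','w13'); o=status.get_obs();print(o['clock'],o['tcp_pos'],heading()[0],o['joints'].round(2))
C=cloud(f);m=seg(f,proj(f,(.637,-.195,.013))[0]);P=C[m&(f['depth']>0)];P=P[(P[:,2]>.004)&(P[:,2]<.02)]
r=rect(P);print(r,rect(P[P[:,2]>.011]))
toolto((r[0]/1000,r[1]/1000,0.0025),r[4]%180)
cv2.imwrite('pics/w13.png',f['color'][:,:,::-1])
E
```

```text
20.35 [ 0.63689255 -0.20718985  0.10159697] 80.76978851618087 [ 0.53  0.64 -0.44  1.65  0.33  0.92 -0.2 ]
[ 635.9 -207.    83.9   60.3   80.4] [ 635.9 -207.    83.8   59.9   80.5]
tool delta cm [ 0.01 -0.12  9.91] yaw 0.37
```

Emit:
{"method": "send_rows", "body": {"steps": [{"dx": 0,"dy": -0.1,"dz": 4.5,"yaw": 0.3,"gripper": 0.85},{"dx": 0,"dy": -0.1,"dz": 8,"yaw": 0.3,"gripper": 0.85},{"dx": 0,"dy": -0.1,"dz": 9.9,"yaw": 0.3,"gripper": 0.85},{"dx": 0,"dy": -0.1,"dz": 9.9,"yaw": 0.3,"gripper": 0.85},{"dx": 0,"dy": -0.1,"dz": 9.9,"yaw": 0.3,"gripper": 0.85}]}}

```text
clock: 20.98
tcp_pos: [0.6366, -0.2074, 0.003]
orientation: [2.397, 2.027, 0.002]
contact_force: [0.3, 0.1, 0.0]
grip_width: 0.0727
gripper_force: 0.0
```

Emit:
{"method": "send_rows", "body": {"steps": [{"dx": 0,"dy": 0,"dz": 0,"yaw": 0,"gripper": 0.6},{"dx": 0,"dy": 0,"dz": 0,"yaw": 0,"gripper": 0.6},{"dx": 0,"dy": 0,"dz": 0,"yaw": 0,"gripper": 0.6},{"dx": 0,"dy": 0,"dz": 0,"yaw": 0,"gripper": 0.6}], "force": 40}}

```text
clock: 21.48
tcp_pos: [0.6368, -0.2075, 0.0036]
orientation: [2.397, 2.027, 0.003]
contact_force: [-0.6, 0.9, 5.5]
grip_width: 0.0589
gripper_force: 42.8
```

Emit:
{"method": "send_rows", "body": {"steps": [{"dx": 0,"dy": 0,"dz": -3,"yaw": 0,"gripper": 0.6},{"dx": 0,"dy": 0,"dz": -8,"yaw": 0,"gripper": 0.6},{"dx": 0,"dy": 0,"dz": -13,"yaw": 0,"gripper": 0.6},{"dx": 0,"dy": 0,"dz": -18,"yaw": 0,"gripper": 0.6},{"dx": 0,"dy": 0,"dz": -20,"yaw": 0,"gripper": 0.6}]}}

```text
clock: 22.1
tcp_pos: [0.6371, -0.2075, 0.2061]
orientation: [2.395, 2.025, 0.006]
contact_force: [-0.0, 1.0, -0.3]
grip_width: 0.0584
gripper_force: 43.4
```

Emit:
{"method": "send_rows", "body": {"steps": [{"dx": 4.2,"dy": -2.5,"dz": 0,"yaw": 10,"gripper": 0.6},{"dx": 8.5,"dy": -5,"dz": 0,"yaw": 20,"gripper": 0.6},{"dx": 12.7,"dy": -7.4,"dz": 0,"yaw": 30,"gripper": 0.6},{"dx": 17,"dy": -10,"dz": 0,"yaw": 40,"gripper": 0.6},{"dx": 21.2,"dy": -12.4,"dz": 0,"yaw": 50,"gripper": 0.6}]}}

```text
clock: 22.72
tcp_pos: [0.5471, 0.0238, 0.2012]
orientation: [-3.034, -0.816, 0.001]
contact_force: [0.2, 0.4, -0.1]
grip_width: 0.0584
gripper_force: 43.4
```

Emit:
{"method": "send_rows", "body": {"steps": [{"dx": 0.8,"dy": -5,"dz": 0,"yaw": 10,"gripper": 0.6},{"dx": 1.7,"dy": -10,"dz": 0,"yaw": 20,"gripper": 0.6},{"dx": 2.5,"dy": -14.6,"dz": 0,"yaw": 29.5,"gripper": 0.6},{"dx": 2.5,"dy": -14.6,"dz": 0,"yaw": 29.5,"gripper": 0.6},{"dx": 2.5,"dy": -14.6,"dz": 0,"yaw": 29.5,"gripper": 0.6}]}}

```text
clock: 23.35
tcp_pos: [0.4958, 0.1603, 0.2012]
orientation: [3.141, 0.028, -0.001]
contact_force: [0.7, -0.0, -0.9]
grip_width: 0.0584
gripper_force: 43.4
```

Emit:
{"method": "send_rows", "body": {"steps": [{"dx": 0,"dy": 0,"dz": 0,"yaw": 0,"gripper": 0.6},{"dx": 0,"dy": 0,"dz": 0,"yaw": 0,"gripper": 0.6}]}}

```text
clock: 23.6
tcp_pos: [0.4963, 0.1597, 0.2014]
orientation: [3.141, 0.023, -0.0]
contact_force: [0.7, -0.7, 0.5]
grip_width: 0.0586
gripper_force: 43.4
```

```bash
python3 - <<'E'
from h import *
f=grab('wrist','w14'); o=status.get_obs();print(o['clock'],o['tcp_pos'],heading()[0],o['joints'].round(2))
heldrep(f,.014);stack(f,.099,.091)
toolto((.572,.1608,.0965),.95)
E
```

```text
23.65 [0.49626881 0.15987602 0.20139071] 0.842780170205163 [-0.12  0.29 -0.37  1.93  0.13  0.94 -2.11]
held top z -11.6
top 17011 x [-35.5  39.7] y [-27.8  27.5] z -10.6 rect [ 0.8  0.  82.7 57.9 -0.1]
ledge 21382 x [-39.7  41.8] y [-28.6  28.7] z -10.0 rect [ 0.2  0.  84.1 58.   0. ]
top 6181 [571.8 160.7  75.5  51.5   0.9] [0.0956 0.0966 0.0994]
slope mm/100mm [0.15 0.04] mean z 0.097
ledge 1651 [571.8 160.7  82.9  60.1   0.9] 0.0912
tool delta cm [ 7.57  0.02 10.49] yaw -0.11
```

View pics/w14.png

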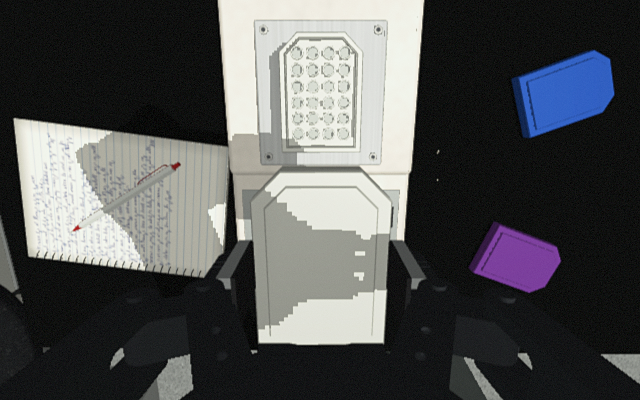

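The cover is held level, chamfers forward (270-370,180), and the stack ahead at (320,95) matches it.

Emit:
{"method": "send_rows", "body": {"steps": [{"dx": 3,"dy": 0,"dz": 0,"yaw": -0.1,"gripper": 0.6},{"dx": 6,"dy": 0,"dz": 2,"yaw": -0.1,"gripper": 0.6},{"dx": 7.6,"dy": 0,"dz": 6,"yaw": -0.1,"gripper": 0.6},{"dx": 7.6,"dy": 0,"dz": 8,"yaw": -0.1,"gripper": 0.6},{"dx": 7.6,"dy": 0,"dz": 8,"yaw": -0.1,"gripper": 0.6}]}}

```text
clock: 24.28
tcp_pos: [0.5709, 0.1612, 0.1197]
orientation: [3.14, 0.027, -0.006]
contact_force: [0.7, -0.2, -0.4]
grip_width: 0.0584
gripper_force: 43.4
```

Emit:
{"method": "send_rows", "body": {"steps": [{"dx": 0,"dy": 0,"dz": 0,"yaw": 0,"gripper": 0.6},{"dx": 0,"dy": 0,"dz": 0,"yaw": 0,"gripper": 0.6},{"dx": 0,"dy": 0,"dz": 0,"yaw": 0,"gripper": 0.6},{"dx": 0,"dy": 0,"dz": 0,"yaw": 0,"gripper": 0.6}]}}

```text
clock: 24.78
tcp_pos: [0.5721, 0.1622, 0.122]
orientation: [-3.141, -0.029, -0.001]
contact_force: [-0.4, 0.8, 0.6]
grip_width: 0.0582
gripper_force: 43.4
```

```bash
python3 - <<'E'
from h import *
print(status.get_obs()['tcp_pos'],heading()[0]);toolto((.572,.1608,.096),.95)
E
```

```text
[0.57209915 0.1622306  0.12201319] 1.0400123394289111
tool delta cm [-0.01  0.14  2.6 ] yaw 0.09
```

Emit:
{"method": "send_rows", "body": {"steps": [{"dx": 0,"dy": 0.1,"dz": 0.6,"yaw": 0,"gripper": 0.6},{"dx": 0,"dy": 0.1,"dz": 1.2,"yaw": 0,"gripper": 0.6},{"dx": 0,"dy": 0.1,"dz": 1.7,"yaw": 0,"gripper": 0.6},{"dx": 0,"dy": 0.1,"dz": 2.2,"yaw": 0,"gripper": 0.6},{"dx": 0,"dy": 0.1,"dz": 2.2,"yaw": 0,"gripper": 0.6}]}}

```text
clock: 25.4
tcp_pos: [0.5716, 0.1611, 0.0989]
orientation: [3.141, 0.028, -0.002]
contact_force: [-0.3, -0.0, -0.8]
grip_width: 0.0586
gripper_force: 43.4
```

Emit:
{"method": "send_rows", "body": {"steps": [{"dx": 0,"dy": 0,"dz": 0.2,"yaw": 0,"gripper": 0.6},{"dx": 0,"dy": 0,"dz": 0.4,"yaw": 0,"gripper": 0.6},{"dx": 0,"dy": 0,"dz": 0.4,"yaw": 0,"gripper": 0.6}]}}

```text
clock: 25.78
tcp_pos: [0.5722, 0.1613, 0.0966]
orientation: [3.141, 0.028, 0.001]
contact_force: [-3.2, -0.1, 7.0]
grip_width: 0.0583
gripper_force: 44.2
```

Emit:
{"method": "send_rows", "body": {"steps": [{"dx": 0,"dy": 0,"dz": 0,"yaw": 0,"gripper": 0.85},{"dx": 0,"dy": 0,"dz": 0,"yaw": 0,"gripper": 0.85},{"dx": 0,"dy": 0,"dz": 0,"yaw": 0,"gripper": 0.85}]}}

```text
clock: 26.15
tcp_pos: [0.5719, 0.1612, 0.0954]
orientation: [3.141, 0.028, -0.0]
contact_force: [0.2, -0.4, 0.1]
grip_width: 0.0725
gripper_force: 0.0
```

Emit:
{"method": "send_rows", "body": {"steps": [{"dx": 0,"dy": 0,"dz": -4,"yaw": 0,"gripper": 0.85},{"dx": -2,"dy": 0,"dz": -8,"yaw": 0,"gripper": 0.5},{"dx": -7,"dy": 0,"dz": -10,"yaw": 0,"gripper": 0},{"dx": -11,"dy": 0,"dz": -10,"yaw": 0,"gripper": 0},{"dx": -11,"dy": 0,"dz": -10,"yaw": 0,"gripper": 0}]}}

```text
clock: 26.78
tcp_pos: [0.4594, 0.1591, 0.1957]
orientation: [3.14, 0.031, -0.001]
contact_force: [0.6, -0.2, -0.1]
grip_width: 0.0001
gripper_force: 0.0
```

Emit:
{"method": "send_rows", "body": {"steps": [{"dx": 0,"dy": 0,"dz": 0,"yaw": 0,"gripper": 0},{"dx": 0,"dy": 0,"dz": 0,"yaw": 0,"gripper": 0},{"dx": 0,"dy": 0,"dz": 0,"yaw": 0,"gripper": 0}]}}

```text
clock: 27.15
tcp_pos: [0.4626, 0.1592, 0.1952]
orientation: [-3.141, -0.028, 0.0]
contact_force: [-0.5, 0.0, -0.6]
grip_width: -0.0001
gripper_force: 0.0
```

```bash
python3 - <<'E'
from h import *
f=grab('wrist','w15'); o=status.get_obs();print(o['clock'],o['tcp_pos'],heading()[0],o['grip_width'])
stack(f,.107,.107)
C=cloud(f);h,R=heading();L=(C-o['tcp_pos'])@R;d=f['depth']>0
q=L[d&(np.abs(L[...,1])<.02)&(abs(L[...,0])<.02)&(L[...,2]<.1)];print('tip z',np.percentile(q[:,2],[95,99,100]).round(4))
P=C[d];P=P[(P[:,0]<.49)&(P[:,0]>.42)&(P[:,1]>.06)&(P[:,1]<.27)];print('panel z',np.median(P[:,2]))
P=P[(P[:,2]>.0375)&(P[:,2]<.043)]
for s in(P[(P[:,1]>.195)],P[P[:,1]<.14]): 
    if len(s)>20: print('key',len(s),rect(s),s.mean(0).round(4))
E
```

```text
27.2 [0.46244253 0.15919746 0.19521203] 1.0119913123265214 0.00018433615159164896
top 9673 [562.1 161.2  63.5  60.    1.2] [0.1046 0.1069 0.1083]
slope mm/100mm [ 1.36 -0.13] mean z 0.1067
ledge 9667 [562.1 161.2  63.5  60.    1.2] 0.1069
tip z [-0.0205 -0.0074 -0.0004]
panel z 0.2643864939348634
key 286 [458.4 213.9  17.4  16.6   1.4] [0.4588 0.2137 0.0405]
key 706 [460.2 109.3  35.8  17.1 -88.9] [0.4604 0.1097 0.0406]
```

View pics/w15.png

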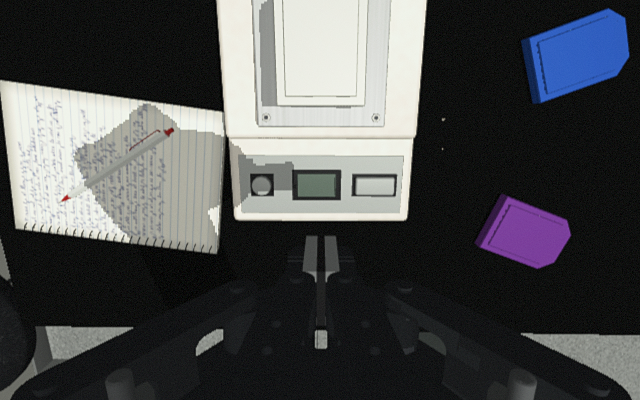

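The cover is on (top at 107 mm as it must be). The round key shows at (262,184) and the wide key at (375,185), both at 40 mm, with the shut fingers at (320,240). Pressing the round key first.

Emit:
{"method": "send_rows", "body": {"steps": [{"dx": -0.3,"dy": -5.5,"dz": 3,"yaw": 0,"gripper": 0},{"dx": -0.3,"dy": -5.5,"dz": 8,"yaw": 0,"gripper": 0},{"dx": -0.3,"dy": -5.5,"dz": 12,"yaw": 0,"gripper": 0},{"dx": -0.3,"dy": -5.5,"dz": 14,"yaw": 0,"gripper": 0},{"dx": -0.3,"dy": -5.5,"dz": 14,"yaw": 0,"gripper": 0}]}}

```text
clock: 27.82
tcp_pos: [0.457, 0.2137, 0.0539]
orientation: [3.14, 0.029, -0.005]
contact_force: [0.3, -0.2, 0.1]
grip_width: -0.0001
gripper_force: 0.0
```

Emit:
{"method": "send_rows", "body": {"steps": [{"dx": 0,"dy": 0,"dz": 0,"yaw": 0,"gripper": 0},{"dx": 0,"dy": 0,"dz": 0,"yaw": 0,"gripper": 0}]}}

```text
clock: 28.08
tcp_pos: [0.4588, 0.2145, 0.0566]
orientation: [-3.141, -0.028, -0.003]
contact_force: [0.2, 0.0, 0.2]
grip_width: 0.0005
gripper_force: 0.0
```

```bash
python3 - <<'E'
from h import *
f=grab('wrist','w16');o=status.get_obs();print(o['clock'],o['tcp_pos'],heading()[0],o['contact_force']);toolto((.4584,.2139,.038),.95)
C=cloud(f);h,R=heading();L=(C-o['tcp_pos'])@R;d=f['depth']>0
q=C[d&(np.abs(L[...,1])<.012)&(abs(L[...,0])<.012)&(C[...,2]>.043)];print('lowest finger z',np.percentile(q[:,2],[0,.5,2]).round(4))
E
```

```text
28.125 [0.45874421 0.21441502 0.05652876] 1.0215329200360033 [ 0.44295092 -0.31849558  0.13070446]
tool delta cm [-0.04  0.05  1.85] yaw 0.07
lowest finger z [0.0567 0.0595 0.0625]
```

Emit:
{"method": "send_rows", "body": {"steps": [{"dx": 0,"dy": 0,"dz": 0.7,"yaw": 0,"gripper": 0},{"dx": 0,"dy": 0,"dz": 1.4,"yaw": 0,"gripper": 0},{"dx": 0,"dy": 0,"dz": 1.6,"yaw": 0,"gripper": 0},{"dx": 0,"dy": 0,"dz": 1.6,"yaw": 0,"gripper": 0}]}}

```text
clock: 28.62
tcp_pos: [0.4581, 0.2141, 0.0394]
orientation: [3.141, 0.028, -0.0]
contact_force: [0.0, -0.1, 2.6]
grip_width: -0.0001
gripper_force: 1.5
```

Emit:
{"method": "send_rows", "body": {"steps": [{"dx": 0,"dy": 0,"dz": 0.2,"yaw": 0,"gripper": 0},{"dx": 0,"dy": 0,"dz": 0.4,"yaw": 0,"gripper": 0},{"dx": 0,"dy": 0,"dz": 0.4,"yaw": 0,"gripper": 0}]}}

```text
clock: 29.0
tcp_pos: [0.4582, 0.2142, 0.0381]
orientation: [3.14, 0.028, 0.002]
contact_force: [-8.4, -4.4, 35.6]
grip_width: 0.0001
gripper_force: 17.7
```

Bottomed out (35 N, key needs 4 N). Lifting off, then on to the wide key.

Emit:
{"method": "send_rows", "body": {"steps": [{"dx": 0,"dy": 0,"dz": -1.5,"yaw": 0,"gripper": 0},{"dx": 0,"dy": 0,"dz": -3.5,"yaw": 0,"gripper": 0},{"dx": 0.1,"dy": 5,"dz": -3.5,"yaw": 0,"gripper": 0},{"dx": 0.3,"dy": 10.5,"dz": -3.5,"yaw": 0,"gripper": 0},{"dx": 0.3,"dy": 10.5,"dz": -3.5,"yaw": 0,"gripper": 0}]}}

```text
clock: 29.62
tcp_pos: [0.4623, 0.104, 0.0701]
orientation: [3.139, 0.017, -0.003]
contact_force: [0.1, 0.6, 0.3]
grip_width: 0.0001
gripper_force: 0.0
```

Emit:
{"method": "send_rows", "body": {"steps": [{"dx": 0,"dy": 0,"dz": 0.8,"yaw": 0,"gripper": 0},{"dx": 0,"dy": 0,"dz": 1.6,"yaw": 0,"gripper": 0},{"dx": 0,"dy": 0,"dz": 1.6,"yaw": 0,"gripper": 0}]}}

```text
clock: 30.0
tcp_pos: [0.462, 0.1103, 0.0535]
orientation: [-3.141, -0.032, 0.003]
contact_force: [0.3, -0.5, -0.8]
grip_width: 0.0001
gripper_force: 0.0
```

```bash
python3 - <<'E'
from h import *
f=grab('wrist','w17');o=status.get_obs();print(o['clock'],o['tcp_pos'],heading()[0],o['contact_force']);toolto((.4602,.1093,.0375),.95)
print('power key/display colour', f['color'][proj(f,(.458,.214,.04))[0][1].astype(int),proj(f,(.458,.214,.04))[0][0].astype(int)])
E
```

```text
30.05 [0.46229622 0.11017699 0.05391115] 1.148794801676825 [ 0.06806301 -0.3519879   0.2464168 ]
tool delta cm [-0.21  0.08  1.64] yaw 0.2
power key/display colour [114 117 113]
```

Emit:
{"method": "send_rows", "body": {"steps": [{"dx": -0.2,"dy": 0.05,"dz": 0.6,"yaw": 0,"gripper": 0},{"dx": -0.2,"dy": 0.05,"dz": 1.2,"yaw": 0,"gripper": 0},{"dx": -0.2,"dy": 0.05,"dz": 1.4,"yaw": 0,"gripper": 0},{"dx": -0.2,"dy": 0.05,"dz": 1.4,"yaw": 0,"gripper": 0}]}}

```text
clock: 30.55
tcp_pos: [0.4606, 0.1087, 0.0404]
orientation: [3.141, 0.029, -0.001]
contact_force: [-1.9, 0.5, 3.2]
grip_width: -0.0003
gripper_force: 1.2
```

Emit:
{"method": "send_rows", "body": {"steps": [{"dx": 0,"dy": 0,"dz": 0.15,"yaw": 0,"gripper": 0},{"dx": 0,"dy": 0,"dz": 0.3,"yaw": 0,"gripper": 0},{"dx": 0,"dy": 0,"dz": 0.3,"yaw": 0,"gripper": 0}]}}

```text
clock: 30.92
tcp_pos: [0.4607, 0.1088, 0.0385]
orientation: [3.141, 0.029, 0.0]
contact_force: [-6.0, -0.2, 17.3]
grip_width: -0.0001
gripper_force: 8.7
```

Pressed fully (17 N). Lifting off and checking the stack and keys.

Emit:
{"method": "send_rows", "body": {"steps": [{"dx": 0,"dy": 0,"dz": -3,"yaw": 0,"gripper": 0},{"dx": 0,"dy": 0,"dz": -8,"yaw": 0,"gripper": 0},{"dx": 0,"dy": 0,"dz": -13,"yaw": 0,"gripper": 0},{"dx": 2,"dy": -3,"dz": -16,"yaw": 0,"gripper": 0},{"dx": 3.5,"dy": -5,"dz": -17.5,"yaw": 0,"gripper": 0}]}}

```text
clock: 31.55
tcp_pos: [0.4966, 0.1604, 0.2149]
orientation: [-3.14, -0.028, -0.007]
contact_force: [0.7, 0.9, -0.5]
grip_width: -0.0003
gripper_force: 0.0
```

Emit:
{"method": "send_rows", "body": {"steps": [{"dx": 0,"dy": 0,"dz": 0,"yaw": 0,"gripper": 0},{"dx": 0,"dy": 0,"dz": 0,"yaw": 0,"gripper": 0},{"dx": 0,"dy": 0,"dz": 0,"yaw": 0,"gripper": 0},{"dx": 0,"dy": 0,"dz": 0,"yaw": 0,"gripper": 0}]}}

```text
clock: 32.05
tcp_pos: [0.4945, 0.1585, 0.2119]
orientation: [3.141, 0.027, -0.002]
contact_force: [-0.8, -0.3, -0.1]
grip_width: -0.0
gripper_force: 0.0
```

```bash
python3 - <<'E'
from h import *
f=grab('wrist','w18');o=status.get_obs();print(o['clock'],o['tcp_pos'],o['contact_force'])
stack(f,.107,.107)
C=cloud(f);P=C[f['depth']>0];P=P[(P[:,0]<.49)&(P[:,0]>.42)&(P[:,2]>.0365)&(P[:,2]<.044)]
for s in(P[(P[:,1]>.195)&(P[:,1]<.235)],P[(P[:,1]<.14)&(P[:,1]>.08)]): print('key',len(s),rect(s) if len(s) else 0,s.mean(0).round(4))
for n,g in(('before',load('w15')),('after',f)):
    u,v=proj(g,(.459,.163,.036))[0].astype(int); print(n,'display',g['color'][v-4:v+5,u-8:u+9].reshape(-1,3).mean(0).round(),(u,v))
a=load('top0');b=grab('top','top1')
for s,X in dict(vial=(.685,-.338,.056),weight=(.426,-.347,.035),tin=(.573,-.514,.046)).items():
    u,v=proj(a,X)[0].astype(int);w=np.s_[v-14:v+14,u-14:u+14];print(s,np.abs(a['color'][w].astype(int)-b['color'][w]).mean().round(1))
E
```

```text
32.1 [0.4945974  0.15864443 0.21206906] [-0.27642298 -0.03132651  0.72938167]
top 9813 [572.3 161.3  84.   60.    1.1] [0.1045 0.1069 0.1083]
slope mm/100mm [ 0.  -0.1] mean z 0.1067
ledge 9809 [572.3 161.3  84.   60.    1.1] 0.1069
key 282 [ 4.593e+02  2.148e+02  5.360e+01  3.710e+01 -2.000e-01] [0.4593 0.214  0.04  ]
key 666 [460.6 112.   54.3  53.6 -88.8] [0.4609 0.1095 0.0402]
before display [103. 119. 105.] (np.int64(316), np.int64(184))
after display [ 99. 114. 101.] (np.int64(315), np.int64(211))
vial 2.7
weight 2.5
tin 5.8
```

```bash
python3 -c "
from bench import workorder; print(workorder.hand_in())"
```

```text
the job is handed in; nothing more can be done
None
```

I handed the job in at about 32 s: the stack is seated and covered (cover top level at 107 mm), and I pressed the round key and then the wide key to their stops; the display gave no sign that the shaker is running, and the arm never went near the vial, weight or tin.

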